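# Tighten the mould clamp with the flipped hex key

## Task

Tighten the wax-mould clamp: take the blue-sleeved hex key out of its wooden stand, flip it so that its short arm points down and push that short end fully into the socket of the clamp bolt. Then use the level long arm as the lever to turn the stiff bolt clockwise (seen from above) by about an eighth of a turn (45 degrees), and let go, leaving the key standing in the bolt. Leave the red key in the stand and do not knock over or shift the jar and the wax block.

Things in the scene. Friction and masses are not known exactly. Their poses are not given: they have to be found in the camera images.
- key_grip (a point): Middle of the blue sleeve on the long arm's axis, the place to grasp. Sleeve 21 mm square, 95 mm long. Key axes: long arm along x (corner of the L 85 mm towards +x, free end 85 mm towards -x); the short arm leaves the corner towards -z. y is level and square to the plane of the L: close the fingers along it.
- key: The blue-sleeved L-shaped steel hex key, 0.28 to 0.5 kg, 17 mm across flats; origin at the corner of the L, where the arms' axes meet. Long arm 170 mm along -x, short arm 72 mm along -z. To flip it, turn it 60 degrees about its y: the long arm's free end rises towards the robot till the arm is level and the short arm points straight down (key z up).
- key_tip (a point): End of the key's short arm, on its axis: from the grasp point 85 mm along key +x and 72 mm along key -z. A slightly rounded 17 mm hexagon with two corners along key +x and -x; this end goes into the bolt. Same axes as the key.
- stand: Wooden key stand, fixed, base 160 x 200 mm; origin under the base, z up. Two slanted holes 100 mm apart along its y (either may hold the blue key). A key's long arm sits 55 mm deep, loose by 1 to 4 mm, leaning 30 degrees from vertical towards stand +x (away from the robot), corner uppermost, short arm hanging on the far side. Draw a key out along key +x by over 60 mm.
- bolt_mouth (a point): Centre of the open top of the clamp bolt, a dark round head 52 mm wide, 42 mm tall, about 91 mm above the table; z up, axes turn with the bolt. An 18 mm deep funnel, 36 mm wide at the top, leads to a hexagon socket 18 mm across flats, 20 mm deep: floor 38 mm below the mouth. The key's long arm (key -x) goes along bolt -x (yellow tick on the rim) or any 60 degrees from it, within 10 degrees.
- clamp: Mould clamp, fixed: base plate 150 x 150 mm, bridge 70 x 140 mm with its top 44 mm above the table, low nuts at the bridge ends to 52 mm, bolt upright in the middle; origin under the base plate, -x side roughly towards the robot. The bolt floats: it gives 7 mm sideways against a soft spring, so the funnel centres it on a key coming down within about 6 mm.
- bolt (a joint): Turn of the clamp bolt, rad: 0 at the start, growing clockwise seen from above (a long arm pointing to the robot swings to +y, the robot's left); range to 1.6. Stiff: 0.45 N m of friction, about 5.5 N at the sleeve; it stays where left. Swing the lever about 15 degrees (12 to 20) farther than the bolt is to turn, to take up play and float.
- redkey_grip (a point): Bystander: middle of the red sleeve (17 mm square) of a thinner hex key (13 mm) in the other hole of the stand, same posture and axes, its top about 180 mm above the table (lift the blue key clear of it). Leave it there.
- jar: Bystander: loose amber jar with white cap, 56 mm diameter, 70 mm tall; origin at the centre of its underside.
- wax: Bystander: loose green block of carving wax, 70 x 45 x 30 mm; origin at the centre of its underside.
Mind the look-alikes: they are no part of the job. Of the things that look like the clamp, take the one that is farthest to the robot's left at the start.

How it is judged (in metres and radians):
On the way, in this order (a step that is already met when the one before it is completed fails the run):
1. the key's short end is down in the socket, the bolt not yet turned (horizontal distance between key_tip and bolt_mouth below 0.012 m and z of key_tip in the frame of bolt_mouth below -0.028 m and angle between key_tip's own z axis and vertical below 0.35 rad and value of joint bolt below 0.25 rad), for 0.1 s.
2. the bolt is turned clockwise with the key seated (horizontal distance between key_tip and bolt_mouth below 0.012 m and z of key_tip in the frame of bolt_mouth below -0.028 m and angle between key_tip's own z axis and vertical below 0.35 rad and value of joint bolt between 0.42 and 1.15 rad), for 0.2 s.
At the end, for the whole second after the job is handed in: The bolt stands 24 to 66 degrees clockwise of its start (0.42 to 1.15 rad); the blue key is left at rest in it, short end at least 28 mm below the mouth and within 12 mm of its axis, key z within 20 degrees of vertical (all of step 2 and linear speed of key below 0.03 m/s); the robot touches nothing.
It fails at once if the red key is shifted by more than 30 mm (distance of redkey_grip from where it was at the start of the episode above 0.03 m).
It fails at once if the jar is shifted by more than 30 mm or tipped (distance of jar from where it was at the start of the episode above 0.03 m or angle between jar's own z axis and vertical above 0.5 rad).
It fails at once if the wax block is shifted by more than 30 mm (distance of wax from where it was at the start of the episode above 0.03 m).
It also fails if it takes over 45 s, if anything falls off the work surface, if the arm or the gripper's body presses on something with over 40 N, if the wrist force passes 120 N, or if a joint passes its speed limit or range.

## Robot

A 6-joint arm with a two-finger parallel gripper is mounted at the origin on the work surface. World frame = base frame: x ahead of the robot, y to its left, z up, the work surface at z = 0. Lengths are in m, angles in degrees, forces in N, time in s.
With the tool pointing down it reaches from about 0.325 to 0.775 m from the base axis. Payload 5.5 kg.
Tool frame: the origin (TCP) lies at the centre of the arm's flange, where the gripper is bolted on; the fingertips stand 182 mm ahead of it and the grasp point (between the pads) lies 163 mm ahead of it; z points along the fingers, y is the line along which they close (so a half turn about z gives the same grasp; the last joint's range is limited). The gripper opens to 88 mm and grips with 3 to 60 N. Pads are 20 mm wide; open, the fingers measure 115 mm over their backs; the gripper's body (75 mm by 178 mm) begins 61 mm behind the grasp point.
Start: joints at [-73.894, 5.22, 70.514, -0, 104.267, -3.249], TCP at [0.199, -0.566, 0.405] pointing down, gripper open.
Joint ranges: [-164.24, 164.24], [-49.07, 125.15], [9.68, 141.18], [-86.29, 266.29], [3.28, 154.24], [-151.56, 151.56]. Speed limits (degrees/s): [147.25, 147.25, 172.46, 180, 180, 180].

## Interface

Orientations are given as [roll, pitch, yaw] about the fixed x, y, z axes, in that order (R = Rz(yaw) Ry(pitch) Rx(roll)).
In Python, from station import r gives the robot as it stands. The module is installed in compiled form; this text tells all that it offers. Calls block until the motion is done:
- r.reach(position, orientation): joint-space move of the TCP to a pose.
- r.servo_line(position, rotation=None, speed=0.15): straight line of the TCP; rotation=None keeps the orientation; speed is the mean speed in m/s.
- r.move_joints(angles): joint-space move.
- r.let_go() and r.grab(squeeze=None): open the fingers fully, or close them until they stop; squeeze is the grip in N (None keeps the last).
- r.wait(seconds).
- r.inverse_kinematics(position, orientation): joint angles nearest the present ones, or None.
- r.sense(): the state.
- r.snapshot(name): name is "scene" or "top"; returns a dict with "frame" (420x560x3 uint8, red, green, blue), "fx", "fy", "cx", "cy" (pixels), "dist_coeffs" ([k1, k2, p1, p2, k3] as OpenCV has them; the pictures are not rectified), "R" (3x3) and "t" (3): a world point X has camera coordinates R X + t. Camera axes: x right, y down, z forward; pixel columns grow to the right and rows downward; lengths in m; the calibration is good to about 2 mm. A picture is of the moment at which its call begins. There is no depth.
A pose or a line that the arm cannot do raises r.IKError and nothing moves.
- r.hand_in(): hands the job in; it is judged then, once.
The state is a dict: "clock": time; "joints": joint angles; "joint_vel": joint speeds; "joint_torque": joint torques, N m; "tcp_pos": TCP position; "orientation": TCP orientation; "contact_force": force on the tool from outside, world axes, zero at the start; "torque": the same for the moment, N m; "opening": finger opening in m; "gripper_force": force on a finger pad.
Only numpy, scipy, OpenCV 4.12 (cv2) and the standard library are available. Lean on these libraries where they do the work, as an engineer would, in place of code of your own. Each camera call takes 0.05 s, during which the arm holds its last target. There are 200 camera calls.

## Working session

There is one attempt and no reset: what is moved stays moved. The work goes in short steps, each a Python script; the robot and the scene stay as the last script left them, time stands still between calls to the robot, and variables do not carry over. Pictures are saved under pics/ and viewed, at most 10 in all, crops included, and the job is handed in when it is done.

```bash
mkdir -p pics; ls
python3 - <<'E'
from station import r
import cv2
for n in("scene","top"):
    s=r.snapshot(n); cv2.imwrite(f"pics/{n}0.png",cv2.cvtColor(s["frame"],cv2.COLOR_RGB2BGR))
    print(n,s["fx"],s["fy"],s["cx"],s["cy"],s["dist_coeffs"],(-s["R"].T@s["t"]).round(3),s["R"].round(3).tolist())
print(r.sense())
E
```

```text
pics
scene 447.30935454840875 447.30935454840875 276.7128921901571 212.73702943535415 [-0.05159322  0.          0.          0.          0.        ] [1.064 0.198 0.971] [[-0.218, 0.976, -0.006], [0.833, 0.183, -0.521], [-0.508, -0.119, -0.853]]
top 521.3998535376215 521.3998535376215 286.1310723800922 210.23054655419364 [-0.088097  0.        0.        0.        0.      ] [0.455 0.052 1.389] [[0.02, -1.0, 0.004], [-0.997, -0.02, -0.07], [0.07, -0.002, -0.998]]
{'clock': 0.1, 'joints': array([-7.38936577e+01,  5.26035243e+00,  7.05747029e+01,  1.88023545e-04,
        1.04267961e+02, -3.24767601e+00]), 'joint_vel': array([ 0.08236358, -0.15866693, -0.16974002,  0.13060209, -0.03719257,
        0.07197209]), 'joint_torque': array([ 2.71897392e-03, -4.47859919e+01, -4.07569599e+01,  7.01631652e-02,
        2.84999690e-02, -1.15484959e-04]), 'tcp_pos': array([ 0.1988665 , -0.56614369,  0.40360612]), 'orientation': array([-1.79897160e+02, -6.01809579e-03,  1.93540590e+01]), 'contact_force': array([-0.1416581 ,  0.22873294,  0.10975729]), 'torque': array([ 0.01675395, -0.01439498,  0.00226539]), 'gripper_force': 0.0, 'opening': 0.08779281886421483}
```

View pics/scene0.png

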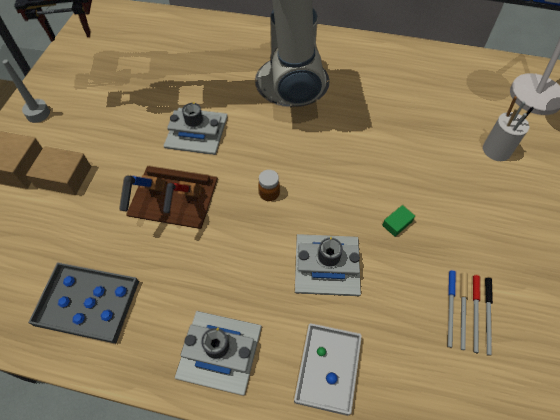

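View pics/top0.png

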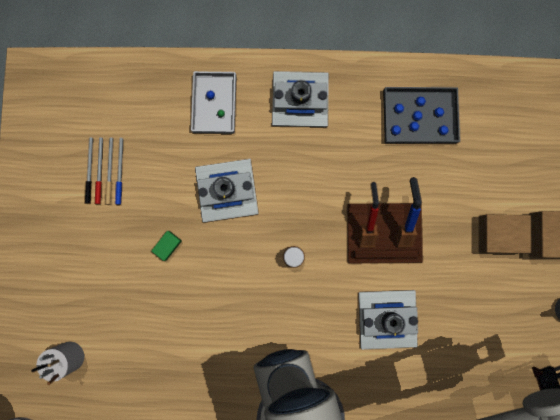

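The scene picture shows the robot at top centre. Clamp-like things in scene / top pixels:
- A: (330,255) / (226,188)
- B: (215,345) / (300,93)
- C: (193,115) / (392,322)

Top-image left is +y, so A is farthest to the robot's left and is the one I want. The blue key is at scene (140,182) / top (412,215). Its look-alikes are the red key at top (373,215) and the blue screwdriver at (119,190). The jar is at top (293,257) and the wax at (166,245). Next, one close crop to check the choice.

Run:
```python
import cv2,numpy as np
t=cv2.imread("pics/top0.png");s=cv2.imread("pics/scene0.png")
def c(im,x,y,w,h,f): return cv2.resize(im[y:y+h,x:x+w],(w*f,h*f),interpolation=cv2.INTER_CUBIC)
a=np.hstack([c(t,186,150,80,75,5),c(t,345,165,80,75,5)])
b=np.hstack([c(s,290,222,80,60,5),c(s,118,160,80,60,5)])
b=b[:225] if 0 else b
out=np.vstack([c(t,191,155,66,72,4),]) 
a=np.hstack([c(t,191,150,100,75,4),c(t,340,165,100,75,4)]);b=np.hstack([c(s,280,222,100,75,4),c(s,110,155,100,75,4)])
cv2.imwrite("pics/crop1.png",np.vstack([a,b]))
```

```text
(no output)
```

View pics/crop1.png

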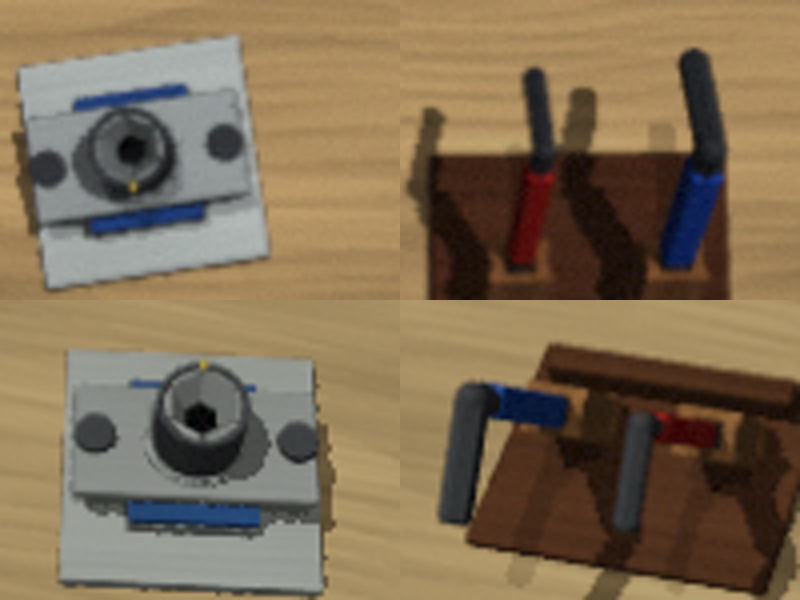

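Confirmed: clamp A's bolt mouth is at top (224,187) with the yellow tick below it, at scene (331,247) with its tick at (331,238). The blue-sleeved key is the right-hand one in the top view, the red one is the other. Now the measurements.

```bash
cat > h.py <<'E'
import cv2,numpy as np
from scipy.spatial.transform import Rotation as Ro
from station import r
def ray(s,p):
    K=np.array([[s["fx"],0,s["cx"]],[0,s["fy"],s["cy"]],[0,0,1]])
    u=cv2.undistortPoints(np.array(p,float).reshape(-1,1,2),K,np.array(s["dist_coeffs"])).reshape(-1,2)
    d=np.c_[u,np.ones(len(u))]@s["R"]; return -s["R"].T@s["t"],d/np.linalg.norm(d,axis=1)[:,None]
def onz(s,p,z):
    c,d=ray(s,p); return c+d*((z-c[2])/d[:,2])[:,None]
def tri(s1,p1,s2,p2):
    c1,d1=ray(s1,p1);c2,d2=ray(s2,p2);out=[]
    for a,b in zip(d1,d2):
        k=np.linalg.lstsq(np.c_[a,-b],c2-c1,rcond=None)[0]; out.append((c1+k[0]*a+c2+k[1]*b)/2)
        g=np.linalg.norm(c1+k[0]*a-c2-k[1]*b); print("gap mm",round(g*1e3,1))
    return np.array(out)
def mask(s,lo,hi,box):
    h=cv2.cvtColor(s["frame"],cv2.COLOR_RGB2HSV); m=cv2.inRange(h,np.array(lo),np.array(hi)); z=np.zeros_like(m)
    x,y,w,hh=box; z[y:y+hh,x:x+w]=m[y:y+hh,x:x+w]; return z
def biggest(m): return max(cv2.findContours(m,cv2.RETR_EXTERNAL,cv2.CHAIN_APPROX_NONE)[0],key=cv2.contourArea)
def ends(c):  # mid-points of the two short sides of the min-area rectangle
    b=cv2.boxPoints(cv2.minAreaRect(c)); e=[(b[i]+b[(i+1)%4])/2 for i in range(4)]
    l=[np.linalg.norm(b[i]-b[(i+1)%4]) for i in range(4)]; i=int(np.argmin(l[:2])); return e[i],e[i+2],sorted(l[:2])
def snap():return r.snapshot("top"),r.snapshot("scene")
E
python3 - <<'E'
from h import *
t,s=snap()
for nm,lo,hi,bt,bs in(("blue",(110,100,50),(130,255,255),(395,190,40,60),(115,165,50,40)),("red",(170,120,60),(180,255,255),(355,190,30,60),(160,170,50,40)),("red0",(0,180,90),(4,255,255),(355,190,30,60),(160,170,50,40))):
    try:
        ct=biggest(mask(t,lo,hi,bt));cs=biggest(mask(s,lo,hi,bs))
    except ValueError: print(nm,"none");continue
    et=ends(ct);es=ends(cs);print(nm,et,es)
    et=sorted(et[:2],key=lambda p:p[1]);es=sorted(es[:2],key=lambda p:p[0]) # upper end first
    P=tri(t,et,s,es);print(P.round(4).tolist(),np.linalg.norm(P[0]-P[1]).round(4))
    n=[]
    for im,e in((t,et),(s,es)):
        c,d=ray(im,e);n.append(np.cross(d[0],d[1])/np.linalg.norm(np.cross(d[0],d[1])))
    d=np.cross(*n);d/=np.linalg.norm(d);d*=np.sign(d[2]);print("axis by planes",d.round(3),"lean",np.degrees(np.arccos(d[2])).round(1),"dir",np.degrees(np.arctan2(d[1],d[0])).round(1))
# bolt tick
for im,b in((t,(215,190,20,12)),(s,(322,232,20,12))):
    m=mask(im,(18,130,110),(35,255,255),b);ys,xs=np.nonzero(m);print("tick",xs.mean(),ys.mean(),len(xs),onz(im,[(xs.mean(),ys.mean())],.091).round(4))
    m=mask(im,(85,0,60),(120,60,255),(0,0,560,420))
print("mouth guess",onz(t,[(223.75,187)],.091).round(4),onz(s,[(331,247.5)],.091).round(4))
# clamp base corners from crop
C=np.array([(20,68),(238,36),(270,258),(48,290)])/4+[191,150];B=onz(t,C,.01);print("base",B.round(3).tolist(),B.mean(0).round(4));print(np.degrees(np.arctan2(*(B[0]-B[3])[[1,0]])),np.degrees(np.arctan2(*(B[1]-B[2])[[1,0]])),np.linalg.norm(B[0]-B[3]))
S=np.array([(430,153),(727,157)])/4+[240,165];S[:,0]=np.array([30,327])/4+340;print("stand far edge",onz(t,S,.03).round(3).tolist())
E
```

```text
blue (array([416.3585 , 207.24529], dtype=float32), array([409.37735, 231.67924], dtype=float32), [np.float32(8.516338), np.float32(25.411703)]) (array([132.37839, 179.72974], dtype=float32), array([150.05408, 182.67569], dtype=float32), [np.float32(7.8911514), np.float32(17.919504)])
gap mm 3.9
gap mm 6.6
[[0.5552, -0.2638, 0.1406], [0.4985, -0.2677, 0.0494]] 0.1075
axis by planes [0.529 0.046 0.848] lean 32.1 dir 5.0
red (array([370., 230.], dtype=float32), array([370., 230.], dtype=float32), [np.float32(0.0), np.float32(0.0)]) (array([186., 186.], dtype=float32), array([186., 186.], dtype=float32), [np.float32(0.0), np.float32(0.0)])
gap mm 2.0
gap mm 2.0
[[0.5011, -0.1642, 0.0698], [0.5011, -0.1642, 0.0698]] 0.0
axis by planes [nan nan nan] lean nan dir nan
red0 (array([378. , 209.5], dtype=float32), array([372. , 209.5], dtype=float32), [np.float32(1.0), np.float32(6.0)]) (array([176. , 183.5], dtype=float32), array([174. , 183.5], dtype=float32), [np.float32(1.0), np.float32(2.0)])
gap mm 9.2
gap mm 0.3
[[0.5469, -0.1676, 0.143], [0.5478, -0.1566, 0.1476]] 0.0119
axis by planes [-0.037  0.97   0.241] lean 76.1 dir 92.2
tick 224.0 196.5 2 [[0.5772 0.2047 0.091 ]]
tick 330.3333333333333 237.66666666666666 3 [[0.5787 0.2057 0.091 ]]
mouth guess [[0.6011 0.206  0.091 ]] [[0.6027 0.211  0.091 ]]
base [[0.663, 0.292, 0.01], [0.687, 0.146, 0.01], [0.539, 0.121, 0.01], [0.515, 0.268, 0.01]] [0.6007 0.2068 0.01  ]
9.037291660808357 9.568021312534048 0.1498610095461007
stand far edge [[0.572, -0.112, 0.03], [0.573, -0.308, 0.03]]<stdin>:12: RuntimeWarning: invalid value encountered in divide
```

Everything agrees: base side 150 mm, lean 30±2°, heights right, and the tick about 24 mm from the mouth. Now an IK check over the grasp tilt `a`.

```bash
cat >> h.py <<'E'
def keyR(yaw,lean): # lean: 0 = level arm, short arm down; -60 = as in stand
    return Ro.from_euler("z",yaw,degrees=True)*Ro.from_euler("y",lean,degrees=True)
def tcp(grip,kR,a,flip):
    tz=np.array([-np.sin(np.radians(a)),0,-np.cos(np.radians(a))]);ty=np.array([0,flip,0.]);T=kR.as_matrix()@np.c_[np.cross(ty,tz),ty,tz]
    return np.array(grip)-.163*T[:,2],Ro.from_matrix(T).as_euler("xyz",degrees=True)
G0=np.array([.530,-.266,.1003]);Y0=2.;MOUTH=np.array([.6015,.207,.091]);BY=7.
def gripOver(tipz,yaw,c=MOUTH): # grip point with level key whose tip is at tipz over the bolt
    return np.array([*c[:2],tipz+.072])-.085*keyR(yaw,0).as_matrix()[:,0]
E
python3 - <<'E'
from h import *
def x(R):return R.as_matrix()[:,0]
def z(R):return R.as_matrix()[:,2]
for a in(-10,0,10,20,30,40):
  for f in(1,-1):
    k0=keyR(Y0,-60);row=[]
    P=[(G0+.12*z(k0),k0),(G0,k0),(G0+.09*x(k0),k0),(G0+[0,0,.2],k0),(G0+[-.03,.1,.2],keyR(Y0,-30)),(gripOver(.15,BY),keyR(BY,0))]+[(gripOver(.055,BY-w),keyR(BY-w,0)) for w in(0,30,60)]+[(gripOver(.055,BY-60)+[0,0,.1],keyR(BY-60,0))]
    q=[r.inverse_kinematics(*tcp(g,k,a,f)) for g,k in P]
    print(a,f,[None if v is None else np.round(v).astype(int).tolist() for v in q])
E
```

```text
-10 1 [None, None, None, None, [-37, -37, 107, 24, 78, -127], [18, -11, 89, -2, 92, -79], [18, -10, 98, -2, 83, -78], [26, -4, 92, -8, 85, -41], [29, 7, 81, -10, 91, -9], [29, 6, 71, -10, 101, -10]]
-10 -1 [[-74, -40, 138, 71, 74, -2], [-57, -21, 132, 80, 55, -12], [-51, -23, 125, 74, 52, 1], [-57, -35, 120, 65, 63, 17], [-37, -37, 107, 24, 78, 53], [18, -11, 89, -2, 92, 101], [18, -10, 98, -2, 83, 102], [26, -4, 92, -8, 85, 139], None, None]
0 1 [None, None, None, None, [-32, -29, 99, 16, 85, -122], [17, -2, 80, 0, 102, -80], [17, -2, 89, 0, 93, -80], [21, 2, 86, 0, 93, -46], [23, 8, 79, 0, 93, -14], [23, 7, 70, 0, 103, -14]]
0 -1 [[-70, -41, 133, 59, 73, 8], [-54, -24, 128, 63, 53, 4], [-48, -23, 119, 57, 53, 16], [-54, -32, 113, 51, 66, 27], [-32, -29, 99, 16, 85, 58], [17, -2, 80, 0, 102, 100], [17, -2, 89, 0, 93, 100], [21, 2, 86, 0, 93, 134], None, None]
10 1 [None, None, [-45, -21, 113, 42, 57, -150], [-50, -28, 106, 39, 71, -144], [-28, -21, 91, 10, 93, -118], [16, 6, 72, 2, 112, -80], [16, 7, 81, 2, 102, -80], [18, 8, 79, 7, 100, -49], [18, 10, 77, 10, 96, -18], [18, 9, 68, 
[... 1134 characters left out ...]
-11, 98, 20, 71, 48], [-41, -17, 90, 20, 85, 49], [-22, -5, 75, 0, 110, 66], [15, 23, 56, 5, 130, 100], [15, 24, 64, 5, 121, 99], [12, 22, 68, 18, 115, 129], None, None]
40 1 [[-46, -24, 107, 15, 84, -138], [-37, -9, 101, 13, 73, -131], [-34, -5, 89, 12, 80, -126], [-37, -10, 81, 12, 93, -127], [-20, 3, 67, -4, 119, -113], [14, 31, 49, 7, 139, -79], [14, 33, 57, 6, 130, -80], [10, 29, 62, 24, 122, -50], [6, 21, 72, 35, 107, -27], [6, 19, 65, 37, 115, -20]]
40 -1 [[-46, -24, 107, 15, 84, 42], [-37, -9, 101, 13, 73, 49], [-34, -5, 89, 12, 80, 54], [-37, -10, 81, 12, 93, 53], [-20, 3, 67, -4, 119, 67], [14, 31, 49, 7, 139, 101], [14, 33, 57, 6, 130, 100], [10, 29, 62, 24, 122, 130], None, None]
```

```bash
echo 'A=30;F=1' >> h.py
python3 - <<'E'
from h import *
k=keyR(Y0,-60);p,o=tcp(G0,k,A,F);tz=Ro.from_euler("xyz",o,degrees=True).as_matrix()[:,2]
r.let_go();r.reach(p-.14*tz+[0,0,.06],o);r.servo_line(p-.09*tz,speed=.15)
t,s=snap()
f=lambda im,x,y,w,h:cv2.resize(im["frame"][y:y+h,x:x+w,::-1],(400,400),interpolation=cv2.INTER_CUBIC)
cv2.imwrite("pics/pre.png",np.hstack([f(t,360,170,100,100),f(s,90,110,110,110)]))
print(r.sense()["clock"],r.sense()["tcp_pos"],p-.09*tz)
E
```

```text
3.3833 [ 0.40362935 -0.27064167  0.32102819] [ 0.40357706 -0.27041479  0.31940443]
```

View pics/pre.png

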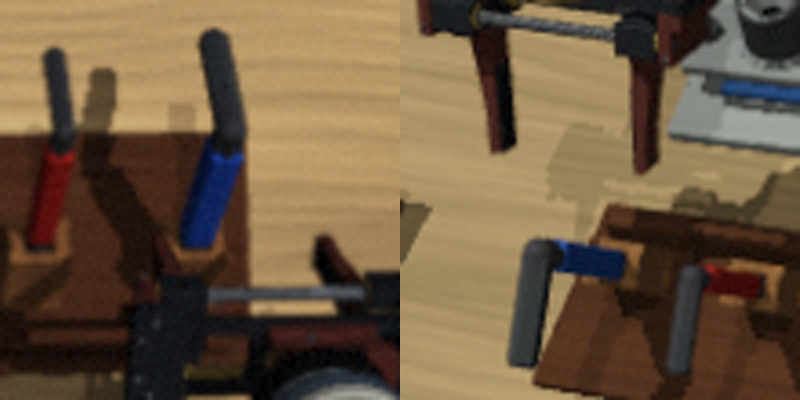

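The picture shows the open fingers behind and above the key: top-view tips at about crop (168,240) and (325,238), scene tips at (502,148) and (645,170). I'll check their midpoint against the expected one.

Run:
```python
from h import *
t,s=snap()
T=np.array([(168,240),(325,238)])/4+[360,170];S=np.array([(645-400,170),(502-400,148)])*.275+[90,110]
P=tri(t,T,s,S);print(P.round(3).tolist(),P.mean(0).round(3))
q=r.sense();M=Ro.from_euler("xyz",q["orientation"],degrees=True).as_matrix();print("tips expected",[(q["tcp_pos"]+.182*M[:,2]+e*.05*M[:,1]).round(3).tolist() for e in(1,-1)])
```

```text
gap mm 9.3
gap mm 6.4
[[0.498, -0.221, 0.166], [0.501, -0.316, 0.167]] [ 0.499 -0.268  0.167]
tips expected [[0.493, -0.218, 0.163], [0.496, -0.318, 0.163]]
```

The midpoint matches (y to about 1 mm), so I grasp and draw the key out.

Run:
```python
from h import *
k=keyR(Y0,-60);p,o=tcp(G0,k,A,F)
r.servo_line(p,speed=.12);print(r.sense()["contact_force"].round(1))
r.grab(60);q=r.sense();print("open",q["opening"],q["gripper_force"],q["contact_force"].round(1),q["torque"].round(2))
x=k.as_matrix()[:,0]
r.servo_line(p+.075*x,speed=.08);q=r.sense();print(q["opening"],q["contact_force"].round(1),q["torque"].round(2))
r.servo_line(p+.075*x+[0,0,.12],speed=.15)
q=r.sense();print(q["clock"],q["opening"],q["contact_force"].round(1))
t,s=snap()
f=lambda im,x,y,w,h:cv2.resize(im["frame"][y:y+h,x:x+w,::-1],(400,400),interpolation=cv2.INTER_CUBIC)
cv2.imwrite("pics/lift.png",np.hstack([f(t,340,130,140,140),f(s,70,90,140,140)]))
```

```text
[-0.   0.  -0.4]
open 0.020497589375427054 59.86852705478668 [-1.2  4.5  2.3] [1.07 0.06 0.16]
0.02102892669158946 [-0.5 -0.7 -4.3] [ 0.05  0.5  -0.01]
7.4667 0.020441734779192214 [ 0.2 -0.7 -4.3]
```

View pics/lift.png

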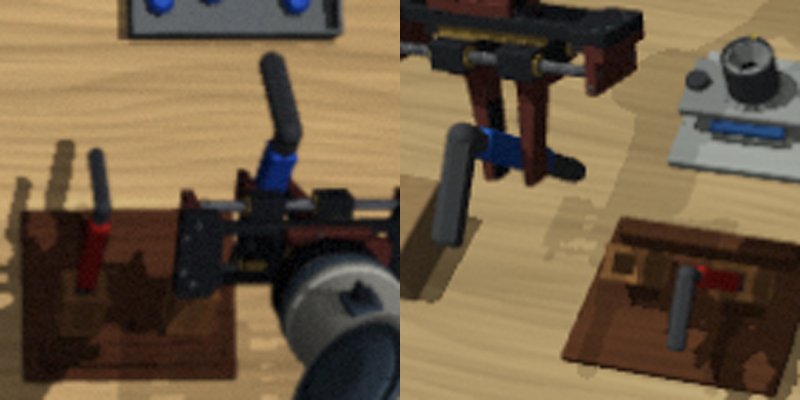

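The blue key is out, held mid-sleeve, with the red key untouched. Now flip, carry it above the bolt, and check the tip from there.

Run:
```python
from h import *
r.reach(*tcp(G0+[0,.12,.25],keyR(4,-30),A,F))
r.reach(*tcp(gripOver(.135,BY),keyR(BY,0),A,F));r.wait(.3)
q=r.sense();print(q["clock"],q["opening"],q["contact_force"].round(1),q["torque"].round(2),q["tcp_pos"],tcp(gripOver(.135,BY),keyR(BY,0),A,F)[0])
t,s=snap()
cv2.imwrite("pics/ov_t.png",t["frame"][:,:,::-1]);cv2.imwrite("pics/ov_s.png",s["frame"][:,:,::-1])
f=lambda im,x,y,w,h:cv2.resize(im["frame"][y:y+h,x:x+w,::-1],(400,400),interpolation=cv2.INTER_CUBIC)
cv2.imwrite("pics/over.png",np.hstack([f(t,175,135,100,100),f(s,280,180,100,100)]))
```

```text
9.875 0.020863577439907615 [ 0.5  0.1 -4. ] [ 0.13 -0.56 -0.  ] [0.59816976 0.2057268  0.34888249] [0.59802609 0.20657346 0.34816214]
```

View pics/over.png

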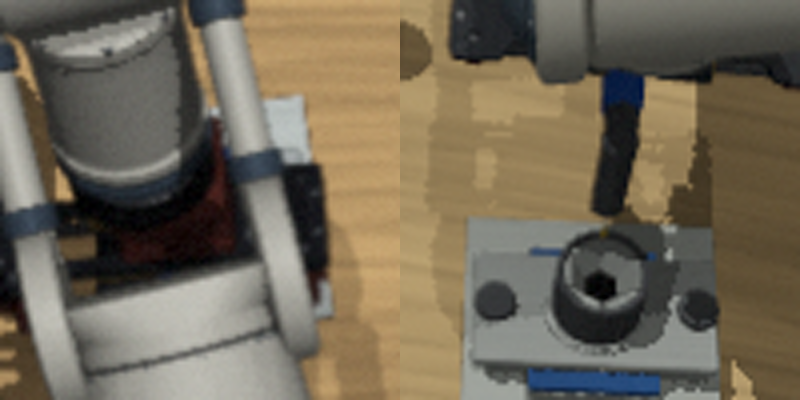

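The arm hides the top view. In the scene view the key is level with its short arm down: corner at about (335.5,208), tip at about (331,232), bolt mouth at (331,249). I'll compare these with the projected expectation.

Run:
```python
from h import *
s=r.snapshot("scene")
K=np.array([[s["fx"],0,s["cx"]],[0,s["fy"],s["cy"]],[0,0,1]])
pr=lambda P:cv2.projectPoints(np.array(P,float),cv2.Rodrigues(s["R"])[0],s["t"],K,np.array(s["dist_coeffs"]))[0].reshape(-1,2).round(1).tolist()
q=r.sense();M=Ro.from_euler("xyz",q["orientation"],degrees=True).as_matrix();g=q["tcp_pos"]+.163*M[:,2]
for dl in(-8,-4,0,4,8):
    k=(keyR(BY,dl)).as_matrix();c=g+.085*k[:,0];print(dl,"corner,tip,sleeve end",pr([c,c-.072*k[:,2],g+.0475*k[:,0]]))
print("mouth",pr([MOUTH]))
# short arm silhouette: dark pixels rows
h=cv2.cvtColor(s["frame"],cv2.COLOR_RGB2GRAY)
for y in range(199,238,2):
    row=h[y,318:350];x=np.nonzero(row<62)[0]+318;print(y,(x.min(),x.max(),len(x)) if len(x) else None,end="; ")
m=mask(s,(105,120,30),(130,255,255),(320,190,30,25));ys,xs=np.nonzero(m);print("blue",xs.min(),xs.max(),ys.min(),ys.max())
# bolt rim: dark blob
```

```text
-8 corner,tip,sleeve end [[335.3, 216.5], [331.6, 238.2], [335.6, 202.1]]
-4 corner,tip,sleeve end [[335.0, 218.3], [331.3, 237.8], [335.4, 203.1]]
0 corner,tip,sleeve end [[334.7, 219.9], [331.1, 237.2], [335.3, 204.0]]
4 corner,tip,sleeve end [[334.4, 221.4], [331.0, 236.3], [335.1, 204.9]]
8 corner,tip,sleeve end [[334.1, 222.6], [330.8, 235.2], [334.9, 205.6]]
mouth [[329.3, 246.7]]
199 (np.int64(318), np.int64(349), 20); 201 (np.int64(331), np.int64(340), 10); 203 (np.int64(331), np.int64(340), 10); 205 (np.int64(331), np.int64(340), 10); 207 (np.int64(330), np.int64(339), 10); 209 (np.int64(331), np.int64(339), 9); 211 (np.int64(331), np.int64(339), 9); 213 (np.int64(331), np.int64(339), 9); 215 (np.int64(331), np.int64(339), 9); 217 (np.int64(331), np.int64(338), 8); 219 (np.int64(330), np.int64(338), 9); 221 (np.int64(330), np.int64(337), 8); 223 (np.int64(329), np.int64(337), 9); 225 (np.int64(329), np.int64(336), 8); 227 (np.int64(329), np.int64(349), 9); 229 (np.int64(328), np.int64(349), 10); 231 (np.int64(328), np.int64(349), 9); 233 (np.int64(330), np.int64(349), 11); 235 (np.int64(334), np.int64(349), 8); 237 (np.int64(331), np.int64(343), 11); blue 331 340 198 207
```

The tip appears about 5–7 px high, which hints at a sag or slip in the grip. I'll swing the key to a profile pose for the scene camera, where rays onto the key's vertical plane give the tip and corner directly.

Run:
```python
from h import *
r.reach(*tcp(gripOver(.14,BY-60),keyR(BY-60,0),A,F));r.wait(.3);print(r.sense()["clock"],r.sense()["torque"].round(2))
s=r.snapshot("scene");cv2.imwrite("pics/prof_full.png",s["frame"][:,:,::-1])
cv2.imwrite("pics/prof.png",cv2.resize(s["frame"][180:280,270:400,::-1],(780,600),interpolation=cv2.INTER_CUBIC))
```

```text
11.3 [-0.4  -0.41 -0.04]
```

View pics/prof.png

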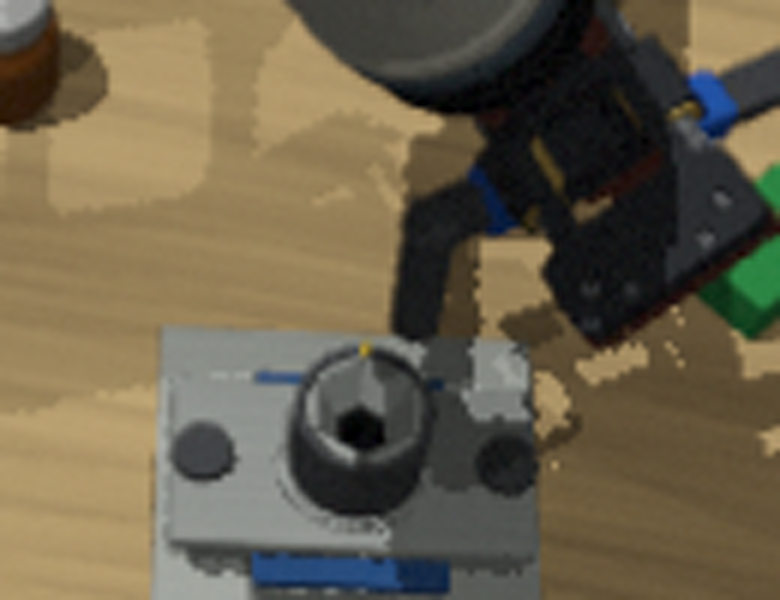

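In profile: the tip bottom is at about (338.8,235.5), the corner at (341.3,215.8) and the near sleeve end at (350.8,213.3). The far sleeve end is at about (388.7,196.7).

Run:
```python
from h import *
s=r.snapshot("scene");q=r.sense();M=Ro.from_euler("xyz",q["orientation"],degrees=True).as_matrix();g=q["tcp_pos"]+.163*M[:,2]
k=keyR(BY-60,0).as_matrix()
for n,p in(("tip",(338.8,232.5)),("corner",(341.3,215.8)),("send",(350.8,213.3)),("far",(388.7,196.7))):
    c,d=ray(s,[p]);X=c+d[0]*((g-c)@k[:,1]/(d[0]@k[:,1]));print(n,((X-g)@k*1e3).round(1),"expected",{"tip":(85,-72),"corner":(85,0),"send":(47.5,0),"far":(-47.5,0)}[n])
K=np.array([[s["fx"],0,s["cx"]],[0,s["fy"],s["cy"]],[0,0,1]])
pr=lambda P:cv2.projectPoints(np.array(P,float),cv2.Rodrigues(s["R"])[0],s["t"],K,np.array(s["dist_coeffs"]))[0].reshape(-1,2).round(1).tolist()
for dl in(0,6,12,18):
    k=keyR(BY-60,dl).as_matrix();print(dl,pr([g+k@np.array(v)/1e3 for v in((85,0,-72),(85,0,0),(47.5,0,0),(-47.5,0,0),(-85,0,0))]))
```

```text
tip [ 67.9  -0.  -69.2] expected (85, -72)
corner [71.3  0.   1.6] expected (85, 0)
send [48.9 -0.  -4.2] expected (47.5, 0)
far [-38.7  -0.    0.8] expected (-47.5, 0)
0 [[331.5, 236.1], [335.1, 218.7], [351.7, 212.0], [392.3, 195.4], [407.7, 189.1]]
6 [[334.4, 236.6], [334.8, 220.9], [351.5, 213.2], [392.7, 194.1], [408.6, 186.7]]
12 [[337.7, 236.8], [335.0, 222.9], [351.5, 214.3], [392.9, 192.9], [409.1, 184.5]]
18 [[341.2, 236.6], [335.5, 224.6], [351.7, 215.3], [392.9, 191.8], [409.2, 182.4]]
```

Run:
```python
from h import *
t,s=snap();f=400/140
k=keyR(Y0,-60);p,o=tcp(G0,k,A,F);g=G0+.075*k.as_matrix()[:,0]+[0,0,.12]
T=np.array([(270,62),(290,130)])/f+[340,130];S=np.array([(445-400,238),(462-400,138)])/f+[70,90]
P=tri(t,T,s,S);print("lift tip,corner in key frame",((P-g)@k.as_matrix()*1e3).round(1).tolist())
T=np.array([(692-400,62),(710-400,155)])/4+[340,165];S=np.array([(455-400,515-300),(475-400,397-300)])/4+[110,155]
P=tri(t,T,s,S);print("stand tip,corner",P.round(3).tolist(),((P-G0)@k.as_matrix()*1e3).round(1).tolist())
im=cv2.imread("pics/prof_full.png");c=cv2.convertScaleAbs(im[195:245,325:400],alpha=2.2,beta=10)
cv2.imwrite("pics/prof2.png",cv2.resize(c,(750,500),interpolation=cv2.INTER_NEAREST))
```

```text
gap mm 0.2
gap mm 3.5
lift tip,corner in key frame [[65.2, -1.0, -70.7], [67.0, -1.7, -4.7]]
gap mm 1.5
gap mm 1.7
stand tip,corner [[0.623, -0.261, 0.122], [0.563, -0.264, 0.153]] [[65.2, 1.4, -70.0], [62.3, 0.4, -2.3]]
```

View pics/prof2.png

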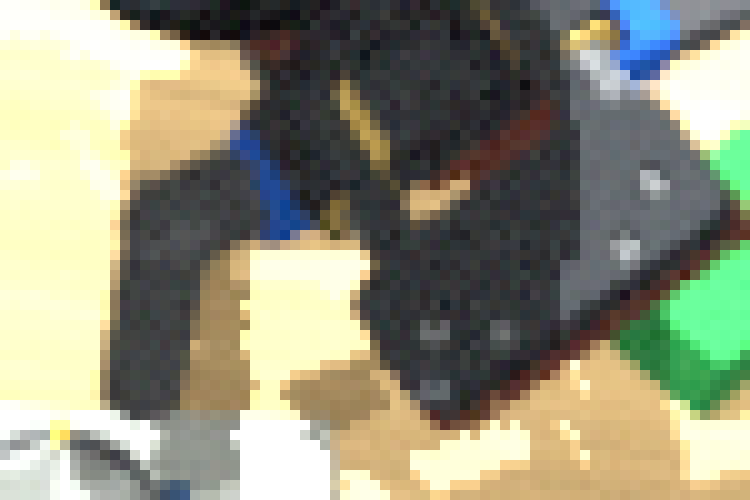

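The stand, lift and profile measurements all put the tip at about (67, 0, −71) mm from my grip. I simply gripped about 18 mm nearer the corner than intended, with no real tilt. I'll use the measured offset and go down with force checks.

```bash
cat >> h.py <<'E'
OX,OZ=.067,.071
def gripOver(tipz,yaw,c=MOUTH): return np.array([*c[:2],tipz+OZ])-OX*keyR(yaw,0).as_matrix()[:,0]
E
python3 - <<'E'
from h import *
r.reach(*tcp(gripOver(.125,BY),keyR(BY,0),A,F));r.wait(.2);f0=r.sense()["contact_force"]
for z in (.098,.09,.084,.078,.073,.068,.064,.060,.057,.054,.051,.048):
    p,o=tcp(gripOver(z,BY),keyR(BY,0),A,F);r.servo_line(p,speed=.04);q=r.sense();f=q["contact_force"]-f0
    print(z,q["clock"],f.round(1),q["torque"].round(2),((q["tcp_pos"]-p)*1e3).round(1))
    if f[2]>12 or np.hypot(*f[:2])>15:break
s=r.snapshot("scene");cv2.imwrite("pics/seat.png",cv2.resize(s["frame"][180:280,270:400,::-1],(780,600),interpolation=cv2.INTER_CUBIC))
E
```

```text
0.098 13.5083 [-0.7  0.9 -0.6] [ 0.08 -0.58 -0.05] [0.  0.  0.2]
0.09 13.8583 [ 0.3  1.  -0.2] [ 0.14 -0.58  0.01] [-0.1 -0.  -0.6]
0.084 14.1583 [ 1.1  0.  -0. ] [ 0.17 -0.59 -0.02] [-0.  -0.  -0.5]
0.078 14.4583 [-0.6  1.2 -1.6] [ 0.11 -0.61  0.01] [-0.1  0.  -0.5]
0.073 14.7333 [-0.8  2.3  0.4] [ 0.36 -0.56 -0.01] [-0.1  0.2 -0.2]
0.068 15.0083 [-1.2  2.5 -0.4] [ 0.53 -0.58 -0.03] [-0.1  0.1 -0.6]
0.064 15.2583 [-0.7  2.4 -1.1] [ 0.48 -0.58 -0.  ] [-0.1  0.  -0.5]
0.06 15.5083 [-0.3  1.7 -1.8] [ 0.54 -0.48 -0.04] [-0.   0.  -0.5]
0.057 15.7583 [-0.9  2.3 -0.7] [ 0.51 -0.44  0.01] [-0.   0.  -0.2]
0.054 16.0083 [-1.5  2.   5.5] [ 0.36 -0.22 -0.03] [ 0.  -0.1  1.4]
0.051 16.2583 [-2.2  0.8 12.6] [0.25 0.07 0.01] [-0.1 -0.1  2.5]
```

View pics/seat.png

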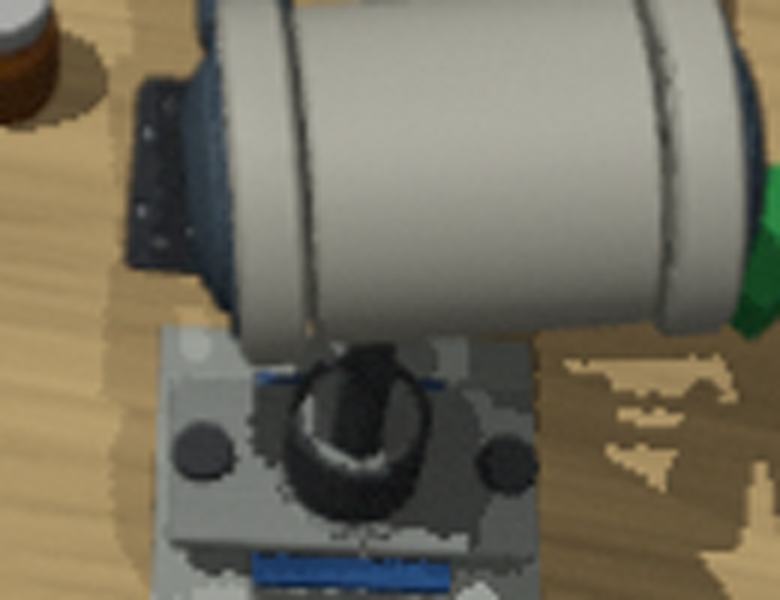

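The short arm is down the funnel into the socket at crop (365,420), and the floor was felt at the expected 53 mm height. Now swing 60° clockwise in small arcs.

Run:
```python
from h import *
for w in range(5,61,5):
    y=BY-w;p,o=tcp(gripOver(.053,y),keyR(y,0),A,F);r.servo_line(p,o,speed=.04)
    q=r.sense();print(w,round(q["clock"],1),q["contact_force"].round(1),q["torque"].round(2),q["opening"].round(4))
    if np.linalg.norm(q["contact_force"])>45:break
s=r.snapshot("scene");cv2.imwrite("pics/turn.png",cv2.resize(s["frame"][180:280,270:400,::-1],(780,600),interpolation=cv2.INTER_CUBIC))
```

```text
Traceback (most recent call last):
AttributeError: 'float' object has no attribute 'round'
```

Run:
```python
from h import *
for w in range(10,61,5):
    y=BY-w;p,o=tcp(gripOver(.053,y),keyR(y,0),A,F);r.servo_line(p,o,speed=.04)
    q=r.sense();print(w,round(q["clock"],1),q["contact_force"].round(1),q["torque"].round(2),round(q["opening"],4))
    if np.linalg.norm(q["contact_force"])>45:break
s=r.snapshot("scene");cv2.imwrite("pics/turn.png",cv2.resize(s["frame"][180:280,270:400,::-1],(780,600),interpolation=cv2.INTER_CUBIC))
m=mask(s,(18,110,90),(35,255,255),(315,230,35,35));ys,xs=np.nonzero(m);print(list(zip(xs,ys)))
```

```text
10 16.8 [-3.1  1.   5.5] [0.38 0.02 0.33] 0.0208
15 17.1 [-1.9  2.1  5.5] [0.37 0.04 0.35] 0.0208
20 17.3 [-3.   1.5  5.4] [0.33 0.02 0.34] 0.0207
25 17.6 [-3.   1.1  5.8] [0.38 0.03 0.39] 0.0207
30 17.8 [-1.9  2.5  5.5] [ 0.33 -0.    0.36] 0.0206
35 18.1 [-2.8  2.5  5.5] [0.36 0.06 0.4 ] 0.0209
40 18.3 [-2.4  2.6  4.9] [0.4  0.02 0.34] 0.0207
45 18.6 [-2.4  3.1  5.6] [0.38 0.02 0.34] 0.0205
50 18.8 [-2.7  3.6  6.5] [ 0.43 -0.01  0.31] 0.0208
55 19.1 [-1.6  4.5  5.8] [0.42 0.   0.32] 0.0206
60 19.3 [-2.2  3.   6.2] [0.48 0.   0.37] 0.0207
[(np.int64(325), np.int64(230)), (np.int64(334), np.int64(231)), (np.int64(324), np.int64(232)), (np.int64(324), np.int64(233))]
```

View pics/turn.png

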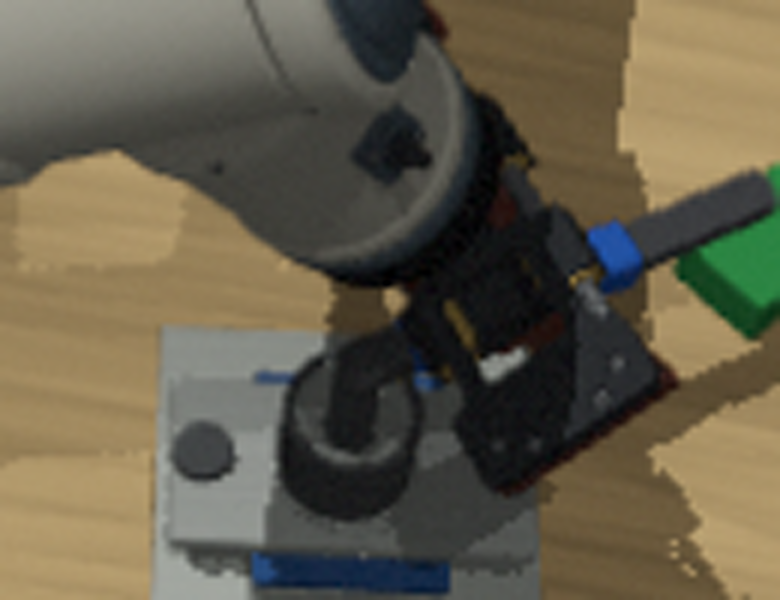

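The bolt has turned with steady torque of about 0.35 N m from roughly 10° to 60° of swing, and the key is still seated. Unload slightly, release, and retreat along the tool axis.

Run:
```python
from h import *
y=BY-57;p,o=tcp(gripOver(.053,y),keyR(y,0),A,F);r.servo_line(p,o,speed=.04);print(r.sense()["torque"].round(2))
r.let_go();tz=Ro.from_euler("xyz",o,degrees=True).as_matrix()[:,2]
r.servo_line(p-.12*tz,speed=.1);r.servo_line(p-.12*tz+[0,0,.08],speed=.15)
q=r.sense();r.reach([.40,-.1,.42],[180,0,0]) if r.inverse_kinematics([.40,-.1,.42],[180,0,0]) is not None else print("no reach")
r.wait(.5);q=r.sense();print(q["clock"],q["contact_force"].round(1),q["tcp_pos"])
t,s=snap();f=lambda im,x,y,w,h:cv2.resize(im["frame"][y:y+h,x:x+w,::-1],(400,400),interpolation=cv2.INTER_CUBIC)
cv2.imwrite("pics/end.png",np.hstack([f(t,170,130,110,110),f(s,280,170,110,110)]))
for im,b in((t,(205,165,40,40)),(s,(310,225,45,45))):
    m=mask(im,(18,130,110),(35,255,255),b);ys,xs=np.nonzero(m)
    if len(xs):print("tick",xs.mean(),ys.mean(),len(xs),onz(im,[(xs.mean(),ys.mean())],.091).round(4))
```

```text
[ 0.43 -0.03  0.05]
24.7083 [-0.1 -0.2 -0.4] [ 0.40011972 -0.09996997  0.41998077]
```

View pics/end.png

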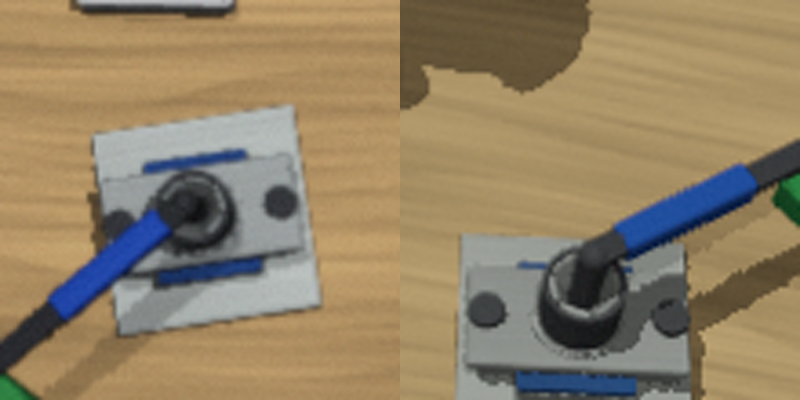

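The key stands seated in the bolt, and its long arm has swung roughly 50° to the left. The tick is hidden under the arm, as it should be, and the gripper is clear.

```bash
python3 -c "
from station import r
print(r.hand_in())"
```

```text
the job is handed in; nothing more can be done
None
```

The job is handed in, with no verdict returned: the blue key stands seated in the left-most clamp's bolt, turned clockwise by an estimated 50° (yellow tick hidden under the key's arm, so not measured directly), and the gripper is clear; the red key, jar and wax were never touched as far as I saw, but I did not measure their final positions.

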